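# Put the calibration weights back in their block

## Robot

A 6-joint arm with a two-finger parallel gripper is mounted at the origin on a cart in front of the work surface, level with it; the furniture and walls round the work are solid. World frame = base frame: x ahead of the robot, y to its left, z up, the work surface at z = 0. Lengths are in m, angles in rad, forces in N, time in s.
With the tool pointing down it reaches from about 0.225 to 0.725 m from the base axis. Payload 3.1 kg.
Tool frame: the origin (TCP) lies midway between the tips of the shut fingers; the grasp point (between the pads) lies behind it (robot.pinch_z is the z of the grasp point in the tool frame, in m); z points along the fingers, y is the line along which they close (so a half turn about z gives the same grasp; the last joint's range is limited). The gripper opens to 85 mm and grips with 20 to 120 N. Pads are 22 mm wide; open, the fingers measure 114 mm over their backs; the gripper's body (76 mm by 85 mm) begins 54 mm behind the grasp point. The pads swing forward as they close: fully open they stand 13 mm farther back than shut.
Start: joints at [1.015, 0.048, 0.099, 1.622, 0, 1.443], TCP at [0.218, 0.478, 0.231] pointing down, gripper open.
Joint ranges: [-2.91, 2.91], [-0.99, 1.94], [-1.21, 1.42], [-2.12, 2.29], [-1.49, 1.47], [-3.14, 3.14]. Speed limits (rad/s): [2.79, 2.79, 3.14, 3.14, 3.14, 3.14].

## Interface

Orientations are given as a rotation vector (axis times angle).
In Python, from rig import robot gives the robot as it stands.
- The arm moves only by the tool arm_command, never from a script. Its argument "deltas" is a list of rows, each an object with "dp": the shift along the tool's x, y, z in cm, a list of three; "turn": the turn, a rotation vector about the tool's x, y, z in degrees, a list of three; "grip": the gripper command: -1 is shut, 1 is fully open, values between are in proportion. A call has 1 to 20 rows; each row shifts and turns the commanded pose from where the row before left it, along the tool's axes as they then stand; what a row does not reach is not made up. A row lasts 1/8 s, in which the tool goes at most 62.5 mm and 10.7 degrees, less where a joint would pass 70% of its speed; a pose out of reach is approached as far as the arm can. A call with a gripper value outside its range is refused whole. The fingers move at their own pace and stop on an object; "force" is the grip in N (left out, the last holds). Time passes only in rows, so rows that do not move let the fingers close. It gives the time, the measured TCP pose, the force, the opening and the grip force at its end, in the units of the state.
- robot.state(): the state, without advancing time (a new reading comes with each control period).
- robot.capture(name): name is "side" or "top" or "wrist"; returns a dict with "img" (420x560x3 uint8, red, green, blue), "range_z" (420x560 float32, m along the optical axis (not along the pixel's ray), 0 where there is no reading), "camera_matrix" (3x3 intrinsics, pixels), "extrinsics" (4x4, takes a point from world to camera coordinates). Camera axes: x right, y down, z forward; pixel columns grow to the right and rows downward; lengths in m; the calibration is good to about 2 mm. A picture is of the moment at which its call begins.
- robot.hand_in(): hands the job in; it is judged then, once.
The state is a dict: "t": time; "joint_pos": joint angles; "joint_velocities": joint speeds; "tau": joint torques, N m; "tool_pos": TCP position; "ee_rot": TCP orientation; "ft_force": force on the tool from outside, world axes, zero at the start; "moment": the same for the moment, N m; "finger_gap": opening from 0.0 (shut) to 1.0 (fully open); "finger_force": force on a finger pad.
Only numpy, scipy, OpenCV 4.12 (cv2) and the standard library are available. Lean on these libraries where they do the work, as an engineer would, in place of code of your own. Each camera call takes 0.05 s, during which the arm holds its last target. There are 200 camera calls.

## Task

The balance check is finished: put the four calibration weights back into the wooden weight block in order of size, smallest in the smallest well up to largest in the largest, each standing upright and fully down in its own well. Set each weight in gently, do not drop it, and leave the brass mould and the mortar cube where they stand.

Things in the scene. Friction and masses are not known exactly. Their poses are not given: they have to be found in the camera images.
- weight_1: The smallest calibration weight: an upright metal cylinder 24 mm in diameter with a narrower knob on top, 34 mm high overall, about 0.1 kg. Its straight cylindrical body runs from the base to 19 mm up; grip across it from above with the fingertips 10 to 12 mm above its base, so that they clear the block at set-down. Any yaw. Origin at the centre of its base, z up. Starts standing on the worktop.
- weight_2: The second smallest calibration weight: an upright metal cylinder 30 mm in diameter with a narrower knob on top, 42 mm high overall, about 0.19 kg. Its straight cylindrical body runs from the base to 25 mm up; grip across it from above with the fingertips 10 to 12 mm above its base, so that they clear the block at set-down. Any yaw. Origin at the centre of its base, z up. Starts standing on the worktop.
- weight_3: The second largest calibration weight: an upright metal cylinder 37 mm in diameter with a narrower knob on top, 52 mm high overall, about 0.36 kg. Its straight cylindrical body runs from the base to 31 mm up; grip across it from above with the fingertips 10 to 12 mm above its base, so that they clear the block at set-down. Any yaw. Origin at the centre of its base, z up. Starts standing on the worktop.
- weight_4: The largest calibration weight: an upright metal cylinder 45 mm in diameter with a narrower knob on top, 64 mm high overall, about 0.64 kg. Its straight cylindrical body runs from the base to 38 mm up; grip across it from above with the fingertips 10 to 12 mm above its base, so that they clear the block at set-down. Any yaw. Origin at the centre of its base, z up. Starts standing on the worktop.
- well_1: The smallest well, for the 24 mm weight: round recess, 28 mm wide, flaring to 38 mm at the mouth, 8 mm deep, slippery aluminium lining that lets a weight slide home, black floor. Origin at the centre of its floor, 18 mm above the worktop; x along the row towards the larger wells, z up. It is one of four in a row in a fixed pale wooden block, 237 x 78 x 26 mm, which may point any way; -89 mm along x from the block's centre.
- well_2: The second smallest well, for the 30 mm weight: round recess, 34 mm wide, flaring to 44 mm at the mouth, 8 mm deep, slippery aluminium lining that lets a weight slide home, black floor. Origin at the centre of its floor, 18 mm above the worktop; x along the row towards the larger wells, z up. It is one of four in a row in a fixed pale wooden block, 237 x 78 x 26 mm, which may point any way; -40 mm along x from the block's centre.
- well_3: The second largest well, for the 37 mm weight: round recess, 41 mm wide, flaring to 51 mm at the mouth, 8 mm deep, slippery aluminium lining that lets a weight slide home, black floor. Origin at the centre of its floor, 18 mm above the worktop; x along the row towards the larger wells, z up. It is one of four in a row in a fixed pale wooden block, 237 x 78 x 26 mm, which may point any way; 15.5 mm along x from the block's centre.
- well_4: The largest well, for the 45 mm weight: round recess, 49 mm wide, flaring to 59 mm at the mouth, 8 mm deep, slippery aluminium lining that lets a weight slide home, black floor. Origin at the centre of its floor, 18 mm above the worktop; x along the row towards the larger wells, z up. It is one of four in a row in a fixed pale wooden block, 237 x 78 x 26 mm, which may point any way; 78.5 mm along x from the block's centre.
- mould: Bystander: brass mould, 62 x 62 x 60 mm, round foot, three lugs on top, stands behind the work in front of the sand tray (the small scale to its left, behind the weights, has its front edge at x = 0.56 and a clear hood 125 mm high from x = 0.62 on). Origin at the centre of its underside. Leave it alone.
- mortar_cube: Bystander: grey mortar specimen cube, 51 x 50 x 51 mm, stands between the block and the analytical balance. Origin at the centre of its underside. Leave it alone.

How it is judged:
By the outcome, as a careful person would: the job done as asked, in the order asked, and still so for the second after the job is handed in, with the robot touching nothing.
It also fails if it takes over 99 s, if anything falls off the work surface, if the arm or the gripper's body presses on something with over 40 N, if the wrist force passes 120 N, or if a joint passes its speed limit or range.

## Working session

There is one attempt and no reset: what is moved stays moved. The work goes in short steps, Python scripts to look and compute and a tool call to move; the robot and the scene stay as the last step left them, time stands still between calls to the robot, and variables do not carry over. Pictures are saved under pics/ and viewed, at most 14 in all, crops included, and the job is handed in when it is done.

Besides the shell and the picture viewer there is one more tool, called as name(argument=value, ...), one argument or row to a line, values as JSON. arm_command: Moves the arm, as the interface text tells. Its arguments: {"type":"object","properties":{"deltas":{"type":"array","items":{"type":"object","properties":{"dp":{"type":"array","items":{"type":"number"}},"turn":{"type":"array","items":{"type":"number"}},"grip":{"type":"number"}}}},"force":{"type":"number"}},"required":["deltas"]}

```bash
mkdir -p pics
cat > h.py <<'E'
import numpy as np, cv2
from rig import robot
def cap(n):
    c=robot.capture(n); np.savez(f'{n}.npz',**{k:c[k] for k in('img','range_z','camera_matrix','extrinsics')}); return c
def save(c,f): cv2.imwrite(f'pics/{f}.png',c['img'][:,:,::-1])
def cloud(c):
    K=c['camera_matrix'];T=np.linalg.inv(c['extrinsics']);z=c['range_z'].astype(float)
    v,u=np.mgrid[:z.shape[0],:z.shape[1]]
    p=np.stack([(u-K[0,2])/K[0,0]*z,(v-K[1,2])/K[1,1]*z,z],-1)
    p=p@T[:3,:3].T+T[:3,3]; p[z==0]=np.nan; return p
def ray(c,u,v,h):
    K=c['camera_matrix'];T=np.linalg.inv(c['extrinsics'])
    d=T[:3,:3]@np.array([(u-K[0,2])/K[0,0],(v-K[1,2])/K[1,1],1]); o=T[:3,3]
    return o+d*(h-o[2])/d[2]
E
python3 - <<'E'
from h import *
for n in('top','side'):
    c=cap(n); save(c,n); print(n,np.linalg.inv(c['extrinsics'])[:3].round(3).tolist(),c['camera_matrix'][0,0])
s=robot.state();print(s['tool_pos'],s['ee_rot'],s['finger_gap'],robot.pinch_z)
E
```

```text
top [[0.001, -0.977, 0.211, 0.317], [-1.0, -0.001, -0.002, -0.021], [0.003, -0.211, -0.977, 1.133]] 394.16686086485436
side [[-1.0, -0.017, 0.005, 0.541], [-0.013, 0.557, -0.831, 1.102], [0.011, -0.83, -0.557, 0.781]] 528.0024619080241
[0.21750401 0.47721177 0.23022547] [-0.66669817 -3.06926873  0.00318083] 1.0022778545156465 -0.0187
```

View pics/top.png

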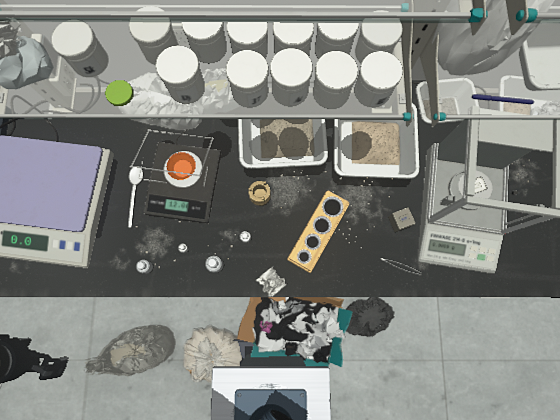

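View pics/side.png

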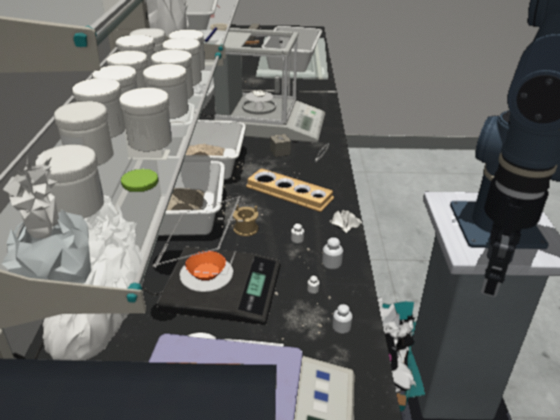

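Top view: the weights are at about (143,266), (183,248), (213,264) and (245,236). The block runs from its smallest well at (304,257) to its largest at (332,207), with the mould at (259,191) and the cube at (402,219).

Run:
```python
from h import *
for n in('top','side'):
    c=np.load(n+'.npz'); p=cloud(c)
    for b in ('all',):
        m=((p[...,2]>.010)&(p[...,2]<.075)&(p[...,0]>.2)&(p[...,0]<.56)&(p[...,1]<.47)&(p[...,1]>-.32)).astype(np.uint8)
        k,l,st,ce=cv2.connectedComponentsWithStats(m)
        for i in range(1,k):
            if st[i,4]<12: continue
            q=p[l==i]; lo,hi=np.percentile(q,[2,98],axis=0)
            print(n,ce[i].round(),st[i,4],'mid',((lo+hi)/2).round(4)[:2],'ext',(hi-lo).round(3)[:2],'zmax',hi[2].round(3))
# wells in top: dark blobs in block, and aluminium rings
c=np.load('top.npz')
for n,roi in(('top',(280,185,75,90)),('side',(240,160,100,55))):
    c=np.load(n+'.npz');x,y,w,h=roi; s=c['img'][y:y+h,x:x+w]
    hsv=cv2.cvtColor(s,cv2.COLOR_RGB2HSV); wood=cv2.inRange(hsv,(8,60,120),(30,255,255))
    cs,_=cv2.findContours(wood,cv2.RETR_EXTERNAL,cv2.CHAIN_APPROX_NONE); k=max(cs,key=cv2.contourArea)
    hull=cv2.convexHull(k); M=np.zeros_like(wood); cv2.drawContours(M,[hull],-1,255,-1)
    d=(cv2.inRange(hsv,(0,0,0),(180,255,60))&M)
    kk,l,st,ce=cv2.connectedComponentsWithStats(d)
    for i in range(1,kk):
        if st[i,4]>10: print(n,'floor',ce[i]+[x,y],st[i,4],ray(c,*(ce[i]+[x,y]),.018).round(4))
```

```text
top [195. 220.] 132 mid [0.5524 0.2292] ext [0.013 0.096] zmax 0.03
top [313. 241.] 1352 mid [ 0.4893 -0.1227] ext [0.137 0.121] zmax 0.03
top [245. 236.] 96 mid [0.5055 0.0737] ext [0.028 0.028] zmax 0.044
top [183. 247.] 64 mid [0.4741 0.2499] ext [0.022 0.022] zmax 0.037
top [214. 264.] 225 mid [0.4268 0.1582] ext [0.04  0.041] zmax 0.068
top [144. 266.] 163 mid [0.4202 0.3533] ext [0.032 0.03 ] zmax 0.055
top [273. 274.] 71 mid [ 0.3995 -0.0039] ext [0.026 0.027] zmax 0.029
top [268. 287.] 70 mid [0.3653 0.0064] ext [0.035 0.031] zmax 0.037
side [302. 191.] 1039 mid [ 0.4873 -0.1158] ext [0.138 0.126] zmax 0.028
side [339. 216.] 78 mid [ 0.3981 -0.0102] ext [0.026 0.043] zmax 0.026
side [351. 219.] 111 mid [0.3687 0.0054] ext [0.033 0.043] zmax 0.035
side [297. 232.] 155 mid [0.5051 0.0822] ext [0.027 0.023] zmax 0.043
side [332. 252.] 437 mid [0.4277 0.1701] ext [0.041 0.03 ] zmax 0.065
side [276. 273.] 162 mid [0.5527 0.2366] ext [0.014 0.099] zmax 0.028
side [313. 283.] 124 mid [0.4742 0.2576] ext [0.021 0.019] zmax 0.035
side [342. 317.] 375 mid [0.4221 0.3654] ext [0.034 0.026] zmax 0.052
top floor [331.76344086 206.86021505] 186 [ 0.5936 -0.1766  0.018 ]
top floor [321.29770992 225.16030534] 131 [ 0.5391 -0.1449  0.018 ]
top floor [311.94382022 241.61797753] 89 [ 0.4911 -0.1172  0.018 ]
top floor [303.60344828 256.39655172] 58 [ 0.4487 -0.0928  0.018 ]
side floor [264.84615385 178.38461538] 65 [ 0.5935 -0.1779  0.018 ]
side floor [284.05 184.55] 40 [ 0.5391 -0.1463  0.018 ]
side floor [301.68 190.12] 25 [ 0.4909 -0.1188  0.018 ]
side floor [318.  195.5] 12 [ 0.4476 -0.093   0.018 ]
```

```bash
cat >> h.py <<'E'
from scipy.spatial.transform import Rotation as R
RT=np.array([[-.866,.5,0],[.5,.866,0],[0,0,-1]]).T
def plan(*pts):
    s=robot.state(); p=np.array(s['tool_pos']); Rc=R.from_rotvec(s['ee_rot']).as_matrix()
    print('t',round(s['t'],2),'pos',p.round(4),'gap',round(s['finger_gap'],3),'F',np.round(s['ft_force'],1))
    print('turn deg',np.degrees(R.from_matrix(Rc.T@RT).as_rotvec()).round(2))
    for q in pts:
        print('dp cm',(RT.T@(np.array(q)-p)*100).round(2)); p=np.array(q)
E
python3 -c "
from h import *
plan((.474,.250,.12),(.448,-.093,.12))"
```

```text
t 0.1 pos [0.2175 0.4772 0.2302] gap 1.002 F [0.6 0.2 0.5]
turn deg [-0.12 -0.01  5.49]
dp cm [-33.57  -6.85  11.02]
dp cm [-14.9 -31.    0. ]
```

arm_command(
  deltas=[
    {"turn":[0,0,5.5],"dp":[-1.5,-0.3,0.5],"grip":0.0},
    {"dp":[-3.5,-0.7,1.15],"grip":0.0},
    {"dp":[-3.5,-0.7,1.15],"grip":0.0},
    {"dp":[-3.5,-0.7,1.15],"grip":0.0},
    {"dp":[-3.5,-0.7,1.15],"grip":0.0},
    {"dp":[-3.5,-0.7,1.15],"grip":0.0},
    {"dp":[-3.5,-0.7,1.15],"grip":0.0},
    {"dp":[-3.5,-0.7,1.15],"grip":0.0},
    {"dp":[-3.5,-0.7,1.15],"grip":0.0},
    {"dp":[-3.5,-0.7,1.15],"grip":0.0},
    {"dp":[-0.6,-0.2,0.2],"grip":0.0},
    {"grip":0.0},
    {"grip":0.0},
  ],
  force=40,
)

```text
$.deltas[1]: bad value
```

Run:
```python
from h import *
c=cap('wrist'); save(c,'w1'); s=robot.state()
T=np.linalg.inv(c['extrinsics']);print(T.round(3).tolist())
p=cloud(c)
m=((p[...,2]>.008)&(p[...,2]<.045)&(abs(p[...,0]-.474)<.05)&(abs(p[...,1]-.25)<.05))
q=p[m]; lo,hi=np.percentile(q,[2,98],axis=0); print('w1',((lo+hi)/2).round(4),(hi-lo).round(4),hi[2])
# top body shoulder plane band and fingers
tl=(p-np.array(s['tool_pos']))@R.from_rotvec(s['ee_rot']).as_matrix()
f=(tl[...,2]>-.06)&(tl[...,2]<.02)&(abs(tl[...,0])<.03)&(abs(tl[...,1])<.06)
t=tl[f]; print(len(t))
for sg in(1,-1):
    a=t[t[:,1]*sg>0]
    if len(a): print(sg,'zmax',np.percentile(a[:,2],[90,98,100]).round(4),'y',np.percentile(a[:,1],[2,98]).round(4),'x',np.percentile(a[:,0],[2,98]).round(4))
plan((.474,.25,.04))
```

```text
[[0.415, 0.874, 0.254, 0.153], [0.91, -0.398, -0.119, 0.506], [-0.003, 0.28, -0.96, 0.373], [0.0, 0.0, 0.0, 1.0]]Traceback (most recent call last):
  File "<stdin>", line 6, in <module>
    return _quantile_unchecked(
        a, q, axis, out, overwrite_input, method, keepdims, weights)
    return _ureduce(a,
                    func=_quantile_ureduce_func,
    ...<5 lines>...
                    overwrite_input=overwrite_input,
                    method=method)
    r = func(a, **kwargs)
    result = _quantile(arr,
                       quantiles=q,
    ...<2 lines>...
                       out=out,
                       weights=wgt)
    slices_having_nans = np.isnan(arr[-1, ...])
                                  ~~~^^^^^^^^^
IndexError: index -1 is out of bounds for axis 0 with size 0
```

View pics/w1.png

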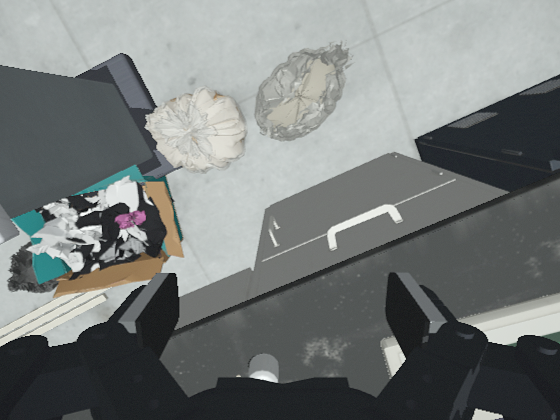

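The move was refused because every row needs its "turn". The picture shows the start pose: the open pads at about (150,330) and (415,310), and one weight at (262,368).

arm_command(
  deltas=[
    {"turn":[0,0,5.5],"dp":[-1.5,-0.3,0.5],"grip":0.0},
    {"dp":[-3.5,-0.7,1.15],"turn":[0,0,0],"grip":0.0},
    {"dp":[-3.5,-0.7,1.15],"turn":[0,0,0],"grip":0.0},
    {"dp":[-3.5,-0.7,1.15],"turn":[0,0,0],"grip":0.0},
    {"dp":[-3.5,-0.7,1.15],"turn":[0,0,0],"grip":0.0},
    {"dp":[-3.5,-0.7,1.15],"turn":[0,0,0],"grip":0.0},
    {"dp":[-3.5,-0.7,1.15],"turn":[0,0,0],"grip":0.0},
    {"dp":[-3.5,-0.7,1.15],"turn":[0,0,0],"grip":0.0},
    {"dp":[-3.5,-0.7,1.15],"turn":[0,0,0],"grip":0.0},
    {"dp":[-3.5,-0.7,1.15],"turn":[0,0,0],"grip":0.0},
    {"dp":[-0.6,-0.2,0.2],"turn":[0,0,0],"grip":0.0},
    {"dp":[0,0,0],"turn":[0,0,0],"grip":0.0},
    {"dp":[0,0,0],"turn":[0,0,0],"grip":0.0},
  ],
  force=40,
)

```text
t: 1.78
tool_pos: [0.4752, 0.2527, 0.1213]
ee_rot: [0.812, 3.035, 0.001]
ft_force: [-0.3, 0.0, -0.3]
finger_gap: 0.496
finger_force: 0.0
```

```bash
cat >> h.py <<'E'
def near(c,x,y,r=.04,lo=.008,hi=.075):
    p=cloud(c); m=(p[...,2]>lo)&(p[...,2]<hi)&(np.hypot(p[...,0]-x,p[...,1]-y)<r); q=p[m]
    if len(q)<10: print('none'); return
    a,b=np.percentile(q,[2,98],axis=0)
    top=q[q[:,2]>b[2]-.006]; print('n',len(q),'mid',((a+b)/2).round(4),'ext',(b-a).round(4),'ztop',b[2].round(4),'knob',((top.min(0)+top.max(0))/2).round(4))
E
python3 - <<'E'
from h import *
c=cap('wrist'); save(c,'w2'); s=robot.state()
near(c,.474,.25)
p=cloud(c)
tl=(p-np.array(s['tool_pos']))@R.from_rotvec(s['ee_rot']).as_matrix()
f=(tl[...,2]>-.06)&(tl[...,2]<.02)&(abs(tl[...,0])<.03)&(abs(tl[...,1])<.06)
t=tl[f]; print(len(t))
for sg in(1,-1):
    a=t[t[:,1]*sg>0]
    if len(a): print(sg,'zmax',np.percentile(a[:,2],[90,98,100]).round(4),'y',np.percentile(a[:,1],[2,98]).round(4),'x',np.percentile(a[:,0],[2,98]).round(4))
plan((.474,.25,.04))
E
```

```text
n 943 mid [0.4751 0.2521 0.0226] ext [0.022  0.0218 0.0248] ztop 0.035 knob [0.4756 0.2516 0.0324]
16345
1 zmax [-0.0216 -0.0089 -0.0013] y [0.0208 0.0528] x [-0.0103  0.0127]
-1 zmax [-0.0216 -0.0091 -0.0014] y [-0.0535 -0.0217] x [-0.0104  0.0128]
t 1.82 pos [0.4752 0.2528 0.1214] gap 0.505 F [1.  0.7 0.5]
turn deg [0.04 0.   0.07]
dp cm [-0.04 -0.3   8.14]
```

View pics/w2.png

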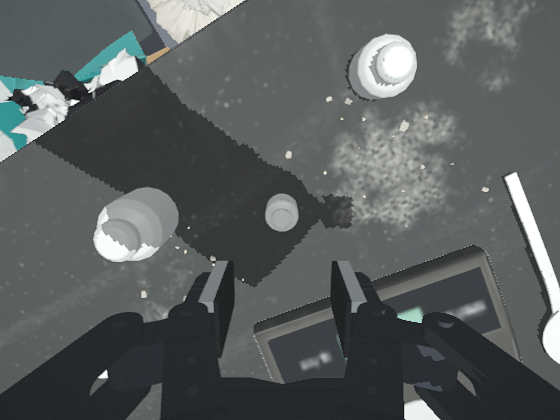

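The weight sits at (282,212), central between the pads at (220,310) and (348,310), so I descend and grip.

arm_command(
  deltas=[
    {"dp":[0,-0.05,4],"turn":[0,0,0],"grip":0.0},
    {"dp":[0,0,4],"turn":[0,0,0],"grip":0.0},
    {"dp":[0,0,2],"turn":[0,0,0],"grip":0.0},
    {"dp":[0,0,1.05],"turn":[0,0,0],"grip":0.0},
    {"dp":[0,0,0],"turn":[0,0,0],"grip":0.0},
    {"dp":[0,0,0],"turn":[0,0,0],"grip":-1},
    {"dp":[0,0,0],"turn":[0,0,0],"grip":-1},
    {"dp":[0,0,0],"turn":[0,0,0],"grip":-1},
    {"dp":[0,0,0],"turn":[0,0,0],"grip":-1},
    {"dp":[0,0,0],"turn":[0,0,0],"grip":-1},
  ],
  force=40,
)

```text
t: 3.08
tool_pos: [0.4768, 0.2521, 0.0121]
ee_rot: [0.813, 3.032, 0.003]
ft_force: [0.5, 0.6, 6.0]
finger_gap: 0.249
finger_force: 39.8
```

arm_command(
  deltas=[
    {"dp":[0,0,-1],"turn":[0,0,0],"grip":-1},
    {"dp":[0,0,-4],"turn":[0,0,0],"grip":-1},
    {"dp":[0,0,-4],"turn":[0,0,0],"grip":-1},
    {"dp":[-0.8,-1.8,-0.5],"turn":[0,0,0],"grip":-1},
    {"dp":[-1.7,-3.5,0],"turn":[0,0,0],"grip":-1},
    {"dp":[-1.7,-3.5,0],"turn":[0,0,0],"grip":-1},
    {"dp":[-1.7,-3.5,0],"turn":[0,0,0],"grip":-1},
    {"dp":[-1.7,-3.5,0],"turn":[0,0,0],"grip":-1},
    {"dp":[-1.7,-3.5,0],"turn":[0,0,0],"grip":-1},
    {"dp":[-1.7,-3.5,0],"turn":[0,0,0],"grip":-1},
    {"dp":[-1.7,-3.5,0],"turn":[0,0,0],"grip":-1},
    {"dp":[-1.3,-3.0,0],"turn":[0,0,0],"grip":-1},
    {"dp":[-0.8,-2.0,0],"turn":[0,0,0],"grip":-1},
    {"dp":[0,0,0],"turn":[0,0,0],"grip":-1},
    {"dp":[0,0,0],"turn":[0,0,0],"grip":-1},
  ],
)

```text
t: 4.95
tool_pos: [0.4461, -0.0932, 0.1044]
ee_rot: [-0.814, -3.032, -0.001]
ft_force: [-0.6, -0.4, -1.0]
finger_gap: 0.251
finger_force: 39.4
```

Run:
```python
from h import *
c=cap('wrist'); save(c,'w3'); s=robot.state()
# dark floors in the block: wells via wood hull
hsv=cv2.cvtColor(c['img'],cv2.COLOR_RGB2HSV); p=cloud(c)
m=(abs(p[...,2]-.019)<.006)&(hsv[...,2]<60)&(abs(p[...,0]-.525)<.12)&(abs(p[...,1]+.137)<.1)
k,l,st,ce=cv2.connectedComponentsWithStats(m.astype(np.uint8))
for i in range(1,k):
    if st[i,4]>100: q=p[l==i]; print(ce[i].round(),st[i,4],((q.min(0)+q.max(0))/2).round(4),np.ptp(q,axis=0).round(4), ray(c,*ce[i],.018).round(4))
near(c,*s['tool_pos'][:2],r=.03,lo=.05,hi=.16)
plan((.4485,-.093,.032))
```

```text
[286. 225.] 1116 [ 0.4505 -0.0934  0.0184] [0.0271 0.0269 0.0043] [ 0.4503 -0.0932  0.018 ]
[285. 355.] 1668 [ 0.5419 -0.1464  0.0185] [0.0381 0.0389 0.0042] [ 0.5414 -0.1462  0.018 ]
n 10297 mid [ 0.4421 -0.0901  0.1293] ext [0.0343 0.0478 0.0602] ztop 0.1594 knob [ 0.4445 -0.0921  0.1567]
t 5.0 pos [ 0.4463 -0.093   0.1046] gap 0.253 F [-0.9 -0.  -0.8]
turn deg [ 0.   -0.09  0.01]
dp cm [-0.19  0.11  7.26]
```

View pics/w3.png

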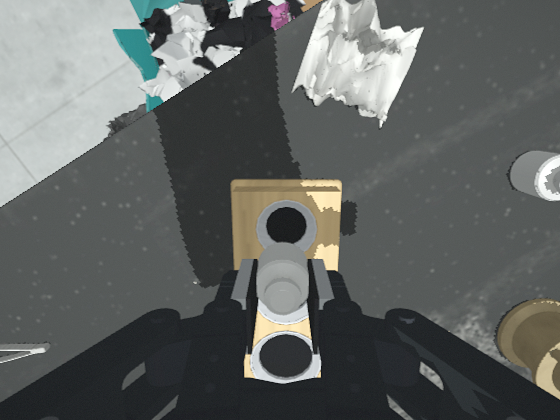

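The held weight is at (283,270), well 1 at (286,225) and well 3 at (285,355). Next I measure the held weight's axis in the same camera, so the offset to the well is relative.

```bash
cat >> h.py <<'E'
def held(c,base,H,d,body):
    "centre of held weight from body silhouette band; world"
    s=robot.state(); p=cloud(c); P=np.array(s['tool_pos']); q=p-P
    zt=base+H
    for lo,hi,n in((zt-.004,zt+.004,'knobtop'),(base+body-.003,base+body+.004,'shoulder')):
        m=(p[...,2]>lo)&(p[...,2]<hi)&(np.hypot(q[...,0],q[...,1])<d/2+.006); a=p[m]
        if n=='shoulder': 
            t=a@RT; tp=P@RT
            a=a[abs(t[:,1]-tp[1])<d/2]
        if len(a)>10: print(n,len(a),'mid',((a.min(0)+a.max(0))/2).round(4),'ext',np.ptp(a,axis=0).round(4))
E
python3 - <<'E'
from h import *
c=np.load('wrist.npz'); held(c,.0925,.034,.024,.019); plan((.4485,-.093,.032))
E
```

```text
knobtop 1430 mid [ 0.4453 -0.0919  0.1265] ext [0.0312 0.0336 0.008 ]
shoulder 1176 mid [ 0.446  -0.0929  0.112 ] ext [0.0301 0.0313 0.007 ]
t 5.0 pos [ 0.4463 -0.093   0.1046] gap 0.253 F [-0.9 -0.  -0.8]
turn deg [ 0.   -0.09  0.01]
dp cm [-0.19  0.11  7.26]
```

arm_command(
  deltas=[
    {"dp":[-0.35,0.25,2],"turn":[0,0,0],"grip":-1},
    {"dp":[0,0,3],"turn":[0,0,0],"grip":-1},
    {"dp":[0,0,1],"turn":[0,0,0],"grip":-1},
    {"dp":[0,0,0.4],"turn":[0,0,0],"grip":-1},
    {"dp":[0,0,0.3],"turn":[0,0,0],"grip":-1},
    {"dp":[0,0,0.2],"turn":[0,0,0],"grip":-1},
    {"dp":[0,0,0.2],"turn":[0,0,0],"grip":-1},
    {"dp":[0,0,0.15],"turn":[0,0,0],"grip":-1},
    {"dp":[0,0,0],"turn":[0,0,0],"grip":-1},
    {"dp":[0,0,0],"turn":[0,0,0],"grip":-1},
  ],
)

```text
t: 6.25
tool_pos: [0.4513, -0.0932, 0.0329]
ee_rot: [0.813, 3.034, -0.0]
ft_force: [0.1, -0.5, -1.2]
finger_gap: 0.256
finger_force: 39.4
```

arm_command(
  deltas=[
    {"dp":[0,0,0.1],"turn":[0,0,0],"grip":-1},
    {"dp":[0,0,0.1],"turn":[0,0,0],"grip":-1},
    {"dp":[0,0,0.05],"turn":[0,0,0],"grip":-1},
    {"dp":[0,0,0],"turn":[0,0,0],"grip":-1},
  ],
)

```text
t: 6.75
tool_pos: [0.4512, -0.0931, 0.0302]
ee_rot: [-0.813, -3.034, -0.0]
ft_force: [-0.5, -0.7, -0.2]
finger_gap: 0.254
finger_force: 39.4
```

arm_command(
  deltas=[
    {"dp":[0,0,0.05],"turn":[0,0,0],"grip":-1},
    {"dp":[0,0,0.05],"turn":[0,0,0],"grip":-1},
    {"dp":[0,0,0],"turn":[0,0,0],"grip":-1},
  ],
)

```text
t: 7.12
tool_pos: [0.4517, -0.0933, 0.0301]
ee_rot: [0.813, 3.034, -0.0]
ft_force: [-1.3, 1.3, 5.6]
finger_gap: 0.251
finger_force: 39.9
```

arm_command(
  deltas=[
    {"dp":[0,0,0],"turn":[0,0,0],"grip":-0.35},
    {"dp":[0,0,0],"turn":[0,0,0],"grip":-0.2},
    {"dp":[0,0,0],"turn":[0,0,0],"grip":-0.1},
    {"dp":[0,0,-1],"turn":[0,0,0],"grip":0},
    {"dp":[0,0,-3],"turn":[0,0,0],"grip":0.1},
    {"dp":[0,0,-4],"turn":[0,0,0],"grip":0.2},
    {"dp":[0.3,1.3,-1],"turn":[0,0,0],"grip":0.2},
    {"dp":[0.8,4,0],"turn":[0,0,0],"grip":0.2},
    {"dp":[0.8,4,0],"turn":[0,0,0],"grip":0.2},
    {"dp":[0.8,4,0],"turn":[0,0,0],"grip":0.2},
    {"dp":[0.65,3,0],"turn":[0,0,0],"grip":0.2},
    {"dp":[0.3,1,0],"turn":[0,0,0],"grip":0.2},
    {"dp":[0,0,0],"turn":[0,0,0],"grip":0.2},
    {"dp":[0,0,0],"turn":[0,0,0],"grip":0.2},
  ],
)

```text
t: 8.88
tool_pos: [0.5058, 0.0742, 0.1191]
ee_rot: [-0.814, -3.034, 0.001]
ft_force: [0.3, 0.1, -0.6]
finger_gap: 0.6
finger_force: 0.0
```

Run:
```python
from h import *
c=cap('wrist'); save(c,'w4'); near(c,.506,.075,hi=.06); c=cap('side'); save(c,'s4');near(c,.449,-.094,r=.025,lo=.03)
plan((.506,.075,.0105))
```

```text
n 1565 mid [0.5066 0.0748 0.027 ] ext [0.0273 0.0271 0.0318] ztop 0.0429 knob [0.5076 0.0741 0.0404]
n 72 mid [ 0.4487 -0.0872  0.0416] ext [0.0215 0.0193 0.0218] ztop 0.0525 knob [ 0.4494 -0.0888  0.0505]
t 8.97 pos [0.506  0.074  0.1193] gap 0.6 F [ 0.3 -0.3 -0.1]
turn deg [-0.02 -0.   -0.09]
dp cm [ 0.05  0.09 10.88]
```

View pics/s4.png

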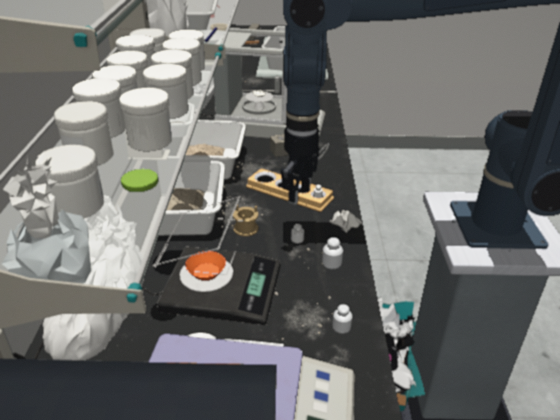

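Weight 1 is seated: it stands in the block at (318,190) with its top at 52 mm. On to weight 2.

arm_command(
  deltas=[
    {"dp":[0,0.08,4],"turn":[0,0,0],"grip":0.1},
    {"dp":[0,0,4],"turn":[0,0,0],"grip":0.1},
    {"dp":[0,0,2],"turn":[0,0,0],"grip":0.1},
    {"dp":[0,0,0.9],"turn":[0,0,0],"grip":0.1},
    {"dp":[0,0,0],"turn":[0,0,0],"grip":0.0},
    {"dp":[0,0,0],"turn":[0,0,0],"grip":-1},
    {"dp":[0,0,0],"turn":[0,0,0],"grip":-1},
    {"dp":[0,0,0],"turn":[0,0,0],"grip":-1},
    {"dp":[0,0,0],"turn":[0,0,0],"grip":-1},
    {"dp":[0,0,0],"turn":[0,0,0],"grip":-1},
  ],
  force=50,
)

```text
t: 10.22
tool_pos: [0.508, 0.0754, 0.0119]
ee_rot: [0.813, 3.032, 0.001]
ft_force: [-0.3, -0.2, 5.6]
finger_gap: 0.323
finger_force: 50.0
```

arm_command(
  deltas=[
    {"dp":[0,0,-1],"turn":[0,0,0],"grip":-1},
    {"dp":[0,0,-4],"turn":[0,0,0],"grip":-1},
    {"dp":[0,0,-4],"turn":[0,0,0],"grip":-1},
    {"dp":[-0.7,-1.4,-0.5],"turn":[0,0,0],"grip":-1},
    {"dp":[-1.7,-3.5,0],"turn":[0,0,0],"grip":-1},
    {"dp":[-1.7,-3.5,0],"turn":[0,0,0],"grip":-1},
    {"dp":[-1.7,-3.5,0],"turn":[0,0,0],"grip":-1},
    {"dp":[-1.5,-3.1,0],"turn":[0,0,0],"grip":-1},
    {"dp":[-1.1,-2.4,0],"turn":[0,0,0],"grip":-1},
    {"dp":[0,0,0],"turn":[0,0,0],"grip":-1},
    {"dp":[0,0,0],"turn":[0,0,0],"grip":-1},
  ],
)

```text
t: 11.6
tool_pos: [0.4913, -0.1167, 0.104]
ee_rot: [-0.813, -3.032, -0.001]
ft_force: [0.2, 0.3, -1.4]
finger_gap: 0.322
finger_force: 49.7
```

```bash
python3 -c "
from h import *
plan((.4937,-.1172,.030))"
```

```text
t 11.6 pos [ 0.4913 -0.1167  0.104 ] gap 0.322 F [ 0.2  0.3 -1.4]
turn deg [ 0.01 -0.16 -0.03]
dp cm [-0.24  0.07  7.4 ]
```

arm_command(
  deltas=[
    {"dp":[-0.2,0.05,2],"turn":[0,0,0],"grip":-1},
    {"dp":[0,0,3],"turn":[0,0,0],"grip":-1},
    {"dp":[0,0,1],"turn":[0,0,0],"grip":-1},
    {"dp":[0,0,0.4],"turn":[0,0,0],"grip":-1},
    {"dp":[0,0,0.3],"turn":[0,0,0],"grip":-1},
    {"dp":[0,0,0.2],"turn":[0,0,0],"grip":-1},
    {"dp":[0,0,0.2],"turn":[0,0,0],"grip":-1},
    {"dp":[0,0,0.15],"turn":[0,0,0],"grip":-1},
    {"dp":[0,0,0.1],"turn":[0,0,0],"grip":-1},
    {"dp":[0,0,0.05],"turn":[0,0,0],"grip":-1},
    {"dp":[0,0,0],"turn":[0,0,0],"grip":-1},
  ],
)

```text
t: 12.98
tool_pos: [0.4943, -0.1177, 0.0313]
ee_rot: [-0.813, -3.034, 0.0]
ft_force: [0.2, 0.9, -2.1]
finger_gap: 0.319
finger_force: 49.7
```

arm_command(
  deltas=[
    {"dp":[0,0,0.1],"turn":[0,0,0],"grip":-1},
    {"dp":[0,0,0.05],"turn":[0,0,0],"grip":-1},
    {"dp":[0,0,0],"turn":[0,0,0],"grip":-1},
  ],
)

```text
t: 13.35
tool_pos: [0.4944, -0.1177, 0.03]
ee_rot: [0.813, 3.034, -0.0]
ft_force: [-0.3, 0.1, -1.0]
finger_gap: 0.32
finger_force: 49.8
```

arm_command(
  deltas=[
    {"dp":[0,0,0.05],"turn":[0,0,0],"grip":-1},
    {"dp":[0,0,0.05],"turn":[0,0,0],"grip":-1},
    {"dp":[0,0,0],"turn":[0,0,0],"grip":-1},
  ],
)

```text
t: 13.72
tool_pos: [0.4948, -0.1179, 0.0299]
ee_rot: [0.813, 3.033, -0.0]
ft_force: [-1.9, 1.1, 6.3]
finger_gap: 0.318
finger_force: 50.4
```

arm_command(
  deltas=[
    {"dp":[0,0,0],"turn":[0,0,0],"grip":-0.2},
    {"dp":[0,0,0],"turn":[0,0,0],"grip":0},
    {"dp":[0,0,0],"turn":[0,0,0],"grip":0.1},
    {"dp":[0,0,-1],"turn":[0,0,0],"grip":0.1},
    {"dp":[0,0,-3],"turn":[0,0,0],"grip":0.2},
    {"dp":[0,0,-4],"turn":[0,0,0],"grip":0.4},
    {"dp":[1,1.3,-1],"turn":[0,0,0],"grip":0.4},
    {"dp":[3,3.7,-0.3],"turn":[0,0,0],"grip":0.4},
    {"dp":[3,3.7,0],"turn":[0,0,0],"grip":0.4},
    {"dp":[3,3.7,0],"turn":[0,0,0],"grip":0.4},
    {"dp":[3,3.7,0],"turn":[0,0,0],"grip":0.4},
    {"dp":[3,3.7,0],"turn":[0,0,0],"grip":0.4},
    {"dp":[3,3.7,0],"turn":[0,0,0],"grip":0.4},
    {"dp":[3,3.7,0],"turn":[0,0,0],"grip":0.4},
    {"dp":[3,3.7,0],"turn":[0,0,0],"grip":0.4},
    {"dp":[3,3.7,0],"turn":[0,0,0],"grip":0.4},
    {"dp":[2,2.7,0],"turn":[0,0,0],"grip":0.4},
    {"dp":[0,0,0],"turn":[0,0,0],"grip":0.4},
    {"dp":[0,0,0],"turn":[0,0,0],"grip":0.4},
  ],
)

```text
t: 16.1
tool_pos: [0.4203, 0.355, 0.1212]
ee_rot: [-0.812, -3.034, 0.002]
ft_force: [0.4, -1.2, -0.4]
finger_gap: 0.698
finger_force: 0.0
```

Run:
```python
from h import *
c=cap('wrist'); near(c,.4215,.355,hi=.07); c=cap('top');save(c,'t5');near(c,.449,-.094,r=.025,lo=.03);near(c,.491,-.118,r=.025,lo=.03)
plan((.4215,.355,.0105))
```

```text
n 2348 mid [0.4207 0.3581 0.0323] ext [0.0319 0.0327 0.041 ] ztop 0.0528 knob [0.4225 0.3572 0.0505]
n 71 mid [ 0.4544 -0.0979  0.0428] ext [0.031  0.0354 0.0251] ztop 0.0554 knob [ 0.4486 -0.0946  0.0527]
n 101 mid [ 0.4921 -0.1182  0.047 ] ext [0.0273 0.0279 0.0328] ztop 0.0634 knob [ 0.4933 -0.1194  0.0605]
t 16.2 pos [0.4209 0.3545 0.1215] gap 0.701 F [0.1 0.5 0.3]
turn deg [-0.05 -0.01 -0.07]
dp cm [-0.03  0.08 11.1 ]
```

arm_command(
  deltas=[
    {"dp":[0.12,0.25,4],"turn":[0,0,0],"grip":0.4},
    {"dp":[0,0,4],"turn":[0,0,0],"grip":0.3},
    {"dp":[0,0,2],"turn":[0,0,0],"grip":0.3},
    {"dp":[0,0,1.1],"turn":[0,0,0],"grip":0.3},
    {"dp":[0,0,0],"turn":[0,0,0],"grip":0.2},
    {"dp":[0,0,0],"turn":[0,0,0],"grip":-1},
    {"dp":[0,0,0],"turn":[0,0,0],"grip":-1},
    {"dp":[0,0,0],"turn":[0,0,0],"grip":-1},
    {"dp":[0,0,0],"turn":[0,0,0],"grip":-1},
    {"dp":[0,0,0],"turn":[0,0,0],"grip":-1},
  ],
  force=60,
)

```text
t: 17.45
tool_pos: [0.4224, 0.3585, 0.0125]
ee_rot: [0.813, 3.032, 0.002]
ft_force: [-0.2, -1.4, 5.3]
finger_gap: 0.402
finger_force: 60.9
```

arm_command(
  deltas=[
    {"dp":[0,0,-1],"turn":[0,0,0],"grip":-1},
    {"dp":[0,0,-4],"turn":[0,0,0],"grip":-1},
    {"dp":[0,0,-4],"turn":[0,0,0],"grip":-1},
    {"dp":[-1.1,-1.2,-0.5],"turn":[0,0,0],"grip":-1},
    {"dp":[-3,-3.2,0],"turn":[0,0,0],"grip":-1},
    {"dp":[-3,-3.2,0],"turn":[0,0,0],"grip":-1},
    {"dp":[-3,-3.2,0],"turn":[0,0,0],"grip":-1},
    {"dp":[-3,-3.2,0],"turn":[0,0,0],"grip":-1},
    {"dp":[-3,-3.2,0],"turn":[0,0,0],"grip":-1},
    {"dp":[-3,-3.2,0],"turn":[0,0,0],"grip":-1},
    {"dp":[-3,-3.2,0],"turn":[0,0,0],"grip":-1},
    {"dp":[-3,-3.2,0],"turn":[0,0,0],"grip":-1},
    {"dp":[-3,-3.2,0],"turn":[0,0,0],"grip":-1},
    {"dp":[-3,-3.2,0],"turn":[0,0,0],"grip":-1},
    {"dp":[-3,-3.0,0],"turn":[0,0,0],"grip":-1},
    {"dp":[-1.5,-1.5,0],"turn":[0,0,0],"grip":-1},
    {"dp":[0,0,0],"turn":[0,0,0],"grip":-1},
    {"dp":[0,0,0],"turn":[0,0,0],"grip":-1},
  ],
)

```text
t: 19.7
tool_pos: [0.5399, -0.1453, 0.1046]
ee_rot: [-0.812, -3.032, -0.002]
ft_force: [0.2, -0.8, -3.1]
finger_gap: 0.405
finger_force: 60.9
```

```bash
python3 -c "
from h import *
plan((.5423,-.1458,.0305))"
```

```text
t 19.7 pos [ 0.5399 -0.1453  0.1046] gap 0.405 F [ 0.2 -0.8 -3.1]
turn deg [ 0.02 -0.17  0.02]
dp cm [-0.23  0.08  7.41]
```

arm_command(
  deltas=[
    {"dp":[-0.2,0.05,2],"turn":[0,0,0],"grip":-1},
    {"dp":[0,0,3],"turn":[0,0,0],"grip":-1},
    {"dp":[0,0,1],"turn":[0,0,0],"grip":-1},
    {"dp":[0,0,0.4],"turn":[0,0,0],"grip":-1},
    {"dp":[0,0,0.3],"turn":[0,0,0],"grip":-1},
    {"dp":[0,0,0.2],"turn":[0,0,0],"grip":-1},
    {"dp":[0,0,0.2],"turn":[0,0,0],"grip":-1},
    {"dp":[0,0,0.15],"turn":[0,0,0],"grip":-1},
    {"dp":[0,0,0.1],"turn":[0,0,0],"grip":-1},
    {"dp":[0,0,0.1],"turn":[0,0,0],"grip":-1},
    {"dp":[0,0,0],"turn":[0,0,0],"grip":-1},
  ],
)

```text
t: 21.08
tool_pos: [0.5425, -0.1466, 0.0312]
ee_rot: [-0.813, -3.033, -0.001]
ft_force: [-1.6, 2.2, -3.3]
finger_gap: 0.399
finger_force: 61.0
```

arm_command(
  deltas=[
    {"dp":[0,0,0.05],"turn":[0,0,0],"grip":-1},
    {"dp":[0,0,0.05],"turn":[0,0,0],"grip":-1},
    {"dp":[0,0,0.05],"turn":[0,0,0],"grip":-1},
    {"dp":[0,0,0],"turn":[0,0,0],"grip":-1},
  ],
)

```text
t: 21.58
tool_pos: [0.5424, -0.1466, 0.0306]
ee_rot: [-0.813, -3.033, -0.001]
ft_force: [-5.8, 3.4, 4.6]
finger_gap: 0.406
finger_force: 61.8
```

arm_command(
  deltas=[
    {"dp":[0.06,0,0.03],"turn":[0,0,0],"grip":-1},
    {"dp":[0,0,0],"turn":[0,0,0],"grip":-0.1},
    {"dp":[0,0,0],"turn":[0,0,0],"grip":0.1},
    {"dp":[0,0,0],"turn":[0,0,0],"grip":0.2},
    {"dp":[0,0,-1],"turn":[0,0,0],"grip":0.2},
    {"dp":[0,0,-3],"turn":[0,0,0],"grip":0.4},
    {"dp":[0,0,-4],"turn":[0,0,0],"grip":0.7},
    {"dp":[1,0.8,-1],"turn":[0,0,0],"grip":0.7},
    {"dp":[3,2.5,-0.3],"turn":[0,0,0],"grip":0.7},
    {"dp":[3,2.5,0],"turn":[0,0,0],"grip":0.7},
    {"dp":[3,2.5,0],"turn":[0,0,0],"grip":0.7},
    {"dp":[3,2.5,0],"turn":[0,0,0],"grip":0.7},
    {"dp":[3,2.5,0],"turn":[0,0,0],"grip":0.7},
    {"dp":[3,2.5,0],"turn":[0,0,0],"grip":0.7},
    {"dp":[3,2.5,0],"turn":[0,0,0],"grip":0.7},
    {"dp":[2.2,1.8,0],"turn":[0,0,0],"grip":0.7},
    {"dp":[1,0.8,0],"turn":[0,0,0],"grip":0.7},
    {"dp":[0,0,0],"turn":[0,0,0],"grip":0.7},
    {"dp":[0,0,0],"turn":[0,0,0],"grip":0.7},
  ],
)

```text
t: 23.95
tool_pos: [0.4291, 0.1597, 0.1224]
ee_rot: [0.815, 3.034, -0.001]
ft_force: [0.1, -0.1, 1.0]
finger_gap: 0.851
finger_force: 0.0
```

Run:
```python
from h import *
c=cap('wrist'); near(c,.428,.161,hi=.08); c=cap('top');save(c,'t6');near(c,.5415,-.146,r=.025,lo=.03,hi=.09)
c=cap('side');near(c,.5415,-.146,r=.025,lo=.03,hi=.09)
plan((.428,.161,.0115))
```

```text
n 3650 mid [0.426  0.1607 0.0394] ext [0.0378 0.04   0.0513] ztop 0.065 knob [0.4287 0.1596 0.0626]
n 140 mid [ 0.5397 -0.1465  0.0552] ext [0.0318 0.0329 0.0372] ztop 0.0738 knob [ 0.5405 -0.1482  0.0713]
n 180 mid [ 0.5396 -0.1375  0.051 ] ext [0.0327 0.0266 0.0392] ztop 0.0706 knob [ 0.5413 -0.1413  0.0693]
t 24.1 pos [0.4292 0.1595 0.1225] gap 0.852 F [ 0.5 -0.2 -0. ]
turn deg [-0.01  0.01 -0.1 ]
dp cm [ 0.18  0.07 11.1 ]
```

View pics/t6.png

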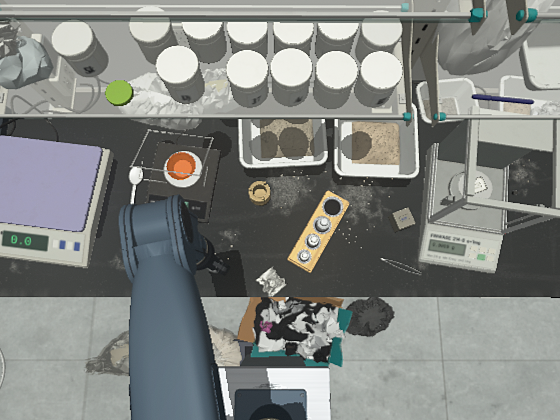

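Weights 1 to 3 stand in their wells at (304,256), (312,240) and (322,223), with well 4 at (332,206) still free. Now weight 4.

arm_command(
  deltas=[
    {"dp":[0.1,0,4],"turn":[0,0,0],"grip":0.7},
    {"dp":[0,0,4],"turn":[0,0,0],"grip":0.6},
    {"dp":[0,0,2],"turn":[0,0,0],"grip":0.5},
    {"dp":[0,0,1.15],"turn":[0,0,0],"grip":0.5},
    {"dp":[0,0,0],"turn":[0,0,0],"grip":0.4},
    {"dp":[0,0,0],"turn":[0,0,0],"grip":-1},
    {"dp":[0,0,0],"turn":[0,0,0],"grip":-1},
    {"dp":[0,0,0],"turn":[0,0,0],"grip":-1},
    {"dp":[0,0,0],"turn":[0,0,0],"grip":-1},
    {"dp":[0,0,0],"turn":[0,0,0],"grip":-1},
  ],
  force=80,
)

```text
t: 25.35
tool_pos: [0.4289, 0.1606, 0.0127]
ee_rot: [0.813, 3.032, -0.0]
ft_force: [-2.4, -3.1, 6.0]
finger_gap: 0.499
finger_force: 82.7
```

arm_command(
  deltas=[
    {"dp":[0,0,-1],"turn":[0,0,0],"grip":-1},
    {"dp":[0,0,-4],"turn":[0,0,0],"grip":-1},
    {"dp":[0,0,-4],"turn":[0,0,0],"grip":-1},
    {"dp":[-1.0,-0.7,-1],"turn":[0,0,0],"grip":-1},
    {"dp":[-3,-2,0],"turn":[0,0,0],"grip":-1},
    {"dp":[-3,-2,0],"turn":[0,0,0],"grip":-1},
    {"dp":[-3,-2,0],"turn":[0,0,0],"grip":-1},
    {"dp":[-3,-2,0],"turn":[0,0,0],"grip":-1},
    {"dp":[-3,-2,0],"turn":[0,0,0],"grip":-1},
    {"dp":[-3,-2,0],"turn":[0,0,0],"grip":-1},
    {"dp":[-3,-2,0],"turn":[0,0,0],"grip":-1},
    {"dp":[-3,-2,0],"turn":[0,0,0],"grip":-1},
    {"dp":[-3,-2,0],"turn":[0,0,0],"grip":-1},
    {"dp":[-2.2,-1.5,0],"turn":[0,0,0],"grip":-1},
    {"dp":[-1,-0.7,0],"turn":[0,0,0],"grip":-1},
    {"dp":[0,0,0],"turn":[0,0,0],"grip":-1},
    {"dp":[0,0,0],"turn":[0,0,0],"grip":-1},
  ],
)

```text
t: 27.48
tool_pos: [0.5927, -0.1749, 0.1102]
ee_rot: [-0.812, -3.033, -0.002]
ft_force: [-0.4, -0.2, -7.6]
finger_gap: 0.496
finger_force: 83.8
```

```bash
python3 -c "
from h import *
plan((.596,-.1775,.0307))"
```

```text
t 27.48 pos [ 0.5927 -0.1749  0.1102] gap 0.496 F [-0.4 -0.2 -7.6]
turn deg [ 0.02 -0.14  0.04]
dp cm [-0.41 -0.06  7.95]
```

arm_command(
  deltas=[
    {"dp":[-0.37,-0.05,2],"turn":[0,0,0],"grip":-1},
    {"dp":[0,0,3.5],"turn":[0,0,0],"grip":-1},
    {"dp":[0,0,1],"turn":[0,0,0],"grip":-1},
    {"dp":[0,0,0.4],"turn":[0,0,0],"grip":-1},
    {"dp":[0,0,0.3],"turn":[0,0,0],"grip":-1},
    {"dp":[0,0,0.2],"turn":[0,0,0],"grip":-1},
    {"dp":[0,0,0.2],"turn":[0,0,0],"grip":-1},
    {"dp":[0,0,0.15],"turn":[0,0,0],"grip":-1},
    {"dp":[0,0,0.1],"turn":[0,0,0],"grip":-1},
    {"dp":[0,0,0],"turn":[0,0,0],"grip":-1},
  ],
)

```text
t: 28.72
tool_pos: [0.5964, -0.1784, 0.0324]
ee_rot: [-0.813, -3.034, -0.0]
ft_force: [-1.2, -1.1, -7.3]
finger_gap: 0.497
finger_force: 83.9
```

arm_command(
  deltas=[
    {"dp":[0,0,0.05],"turn":[0,0,0],"grip":-1},
    {"dp":[0,0,0.05],"turn":[0,0,0],"grip":-1},
    {"dp":[0,0,0.05],"turn":[0,0,0],"grip":-1},
    {"dp":[0,0,0.05],"turn":[0,0,0],"grip":-1},
    {"dp":[0,0,0],"turn":[0,0,0],"grip":-1},
  ],
)

```text
t: 29.35
tool_pos: [0.5965, -0.1784, 0.0309]
ee_rot: [-0.813, -3.034, -0.0]
ft_force: [-0.7, 0.5, -5.3]
finger_gap: 0.495
finger_force: 84.1
```

arm_command(
  deltas=[
    {"dp":[0,0,0.05],"turn":[0,0,0],"grip":-1},
    {"dp":[0,0,0.05],"turn":[0,0,0],"grip":-1},
    {"dp":[0,0,0],"turn":[0,0,0],"grip":-1},
  ],
)

```text
t: 29.72
tool_pos: [0.5966, -0.1785, 0.0308]
ee_rot: [0.813, 3.034, -0.0]
ft_force: [-5.6, 2.1, 3.9]
finger_gap: 0.498
finger_force: 84.8
```

Contact with the floor. I release, lift and retreat over the clear area.

arm_command(
  deltas=[
    {"dp":[0.04,0,0],"turn":[0,0,0],"grip":-1},
    {"dp":[0,0,0],"turn":[0,0,0],"grip":0.1},
    {"dp":[0,0,0],"turn":[0,0,0],"grip":0.25},
    {"dp":[0,0,0],"turn":[0,0,0],"grip":0.4},
    {"dp":[0,0,-1],"turn":[0,0,0],"grip":0.4},
    {"dp":[0,0,-3],"turn":[0,0,0],"grip":0.4},
    {"dp":[0,0,-4],"turn":[0,0,0],"grip":0.4},
    {"dp":[0,0,-4],"turn":[0,0,0],"grip":0.4},
    {"dp":[2,2,-1],"turn":[0,0,0],"grip":0.4},
    {"dp":[3,3,0],"turn":[0,0,0],"grip":0.4},
    {"dp":[3,3,0],"turn":[0,0,0],"grip":0.4},
    {"dp":[3,3,0],"turn":[0,0,0],"grip":0.4},
    {"dp":[3,3,0],"turn":[0,0,0],"grip":0.4},
    {"dp":[3,3,0],"turn":[0,0,0],"grip":0.4},
    {"dp":[3,3,0],"turn":[0,0,0],"grip":0.4},
    {"dp":[0,0,0],"turn":[0,0,0],"grip":0.4},
    {"dp":[0,0,0],"turn":[0,0,0],"grip":0.4},
  ],
)

```text
t: 31.85
tool_pos: [0.5235, 0.0947, 0.1602]
ee_rot: [0.812, 3.033, -0.0]
ft_force: [0.3, 0.3, -0.1]
finger_gap: 0.703
finger_force: 0.0
```

Run:
```python
from h import *
c=cap('side'); d=cap('top')
for x,y,r in((.449,-.093,.02),(.492,-.118,.02),(.540,-.146,.025),(.595,-.178,.028)): near(c,x,y,r,.03,.1); near(d,x,y,r,.03,.1)
cv2.imwrite('pics/fin.png',np.hstack([cv2.resize(i['img'][y:y+110,x:x+110,::-1],(400,400),interpolation=2) for i,x,y in((c,235,135),(d,265,175))]))
plan()
```

```text
n 71 mid [ 0.4488 -0.0866  0.0419] ext [0.0214 0.0187 0.0229] ztop 0.0534 knob [ 0.4493 -0.0882  0.0508]
n 63 mid [ 0.45   -0.0929  0.0431] ext [0.0225 0.0213 0.0224] ztop 0.0543 knob [ 0.4501 -0.0932  0.0524]
n 95 mid [ 0.4936 -0.1105  0.0429] ext [0.0269 0.0206 0.0255] ztop 0.0556 knob [ 0.4927 -0.1106  0.054 ]
n 98 mid [ 0.4922 -0.1182  0.0484] ext [0.0262 0.0274 0.0284] ztop 0.0626 knob [ 0.4932 -0.1181  0.0603]
n 20 mid [ 0.5395 -0.1392  0.0512] ext [0.0329 0.0185 0.0392] ztop 0.0708 knob [ 0.5332 -0.1429  0.0696]
n 143 mid [ 0.5395 -0.1464  0.0547] ext [0.0323 0.0334 0.0355] ztop 0.0724 knob [ 0.5404 -0.147   0.0705]
n 278 mid [ 0.594  -0.1681  0.0562] ext [0.0415 0.0314 0.0509] ztop 0.0817 knob [ 0.5941 -0.1731  0.0795]
n 231 mid [ 0.5944 -0.1777  0.0582] ext [0.0412 0.0401 0.0516] ztop 0.084 knob [ 0.5948 -0.1787  0.0818]
t 31.95 pos [0.5235 0.094  0.1598] gap 0.699 F [-0.7 -0.2  0.4]
turn deg [ 0.    0.04 -0.08]
```

View pics/fin.png

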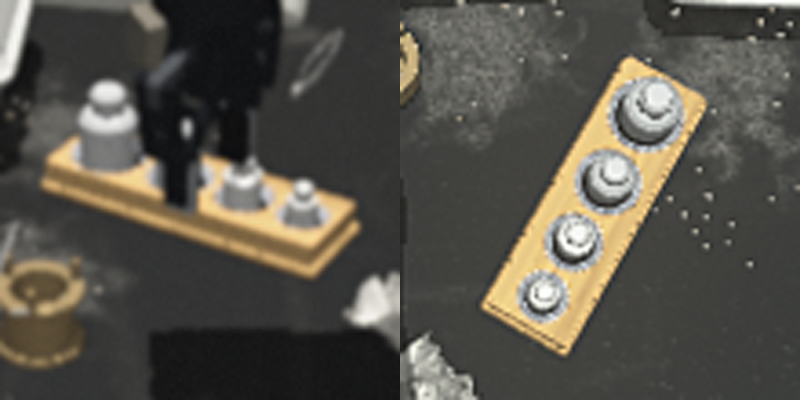

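The crops show all four weights upright and centred in their wells, smallest (545,295) to largest (655,100). Their tops are at about 52, 60, 70 and 82 mm, as they should be when fully down. The mould is untouched.

```bash
python3 -c "
from rig import robot
print(robot.hand_in())"
```

```text
the job is handed in; nothing more can be done
None
```

All four weights are upright and fully down in their own wells, placed in order from smallest to largest, with the mould and mortar cube left where they stood; the job was handed in at about 32 s, and the hand-in returned no verdict.

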